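# Examine the short bus link under the loupe

## Robot

A 7-joint arm with a two-finger parallel gripper is mounted at the origin on the work surface. World frame = base frame: x ahead of the robot, y to its left, z up, the work surface at z = 0. Lengths are in mm, angles in rad, forces in N, time in s.
With the tool pointing down it reaches from about 350 to 900 mm from the base axis. Payload 19.9 kg.
Tool frame: the origin (TCP) lies between the finger pads; the fingertips stand 8 mm ahead of it and the grasp point (between the pads) lies 11 mm behind it; z points along the fingers, y is the direction in which the jaws open and shut (so a half turn about z gives the same grasp; the last joint's range is limited). The gripper opens to 94 mm and grips with 3 to 60 N. Pads are 16 mm wide; open, the fingers measure 119 mm over their backs; the gripper's body (75 mm by 177 mm) begins 78 mm behind the grasp point.
Start: joints at [1.129, 0.417, -0.01, 1.614, 0.005, 1.111, -0.053], TCP at [243.839, -575.449, 213.425] pointing down, gripper open.
Joint ranges: [-2.81, 2.81], [-0.39, 2.02], [-1.27, 1.25], [0.06, 2.57], [-1.19, 4.33], [0.19, 2], [-2.82, 2.82]. Speed limits (rad/s): [1.89, 1.89, 2.39, 2.39, 3.01, 3.01, 3.01].

## Interface

Orientations are given as [roll, pitch, yaw] about the fixed x, y, z axes, in that order (R = Rz(yaw) Ry(pitch) Rx(roll)).
In Python, from cell import * gives the robot as it stands.
- The arm moves only by the tool apply_moves, never from a script. Its argument "increments" is a list that holds one entry, the list of rows, each a list of 7 numbers: the opening, from -1 (shut) to 1 (fully open), then the shift along the world's x, y, z in mm, then the turn, a rotation vector about the world's x, y, z in rad. In form: [[[grip, dx, dy, dz, wx, wy, wz], ...]]. A call has 1 to 10 rows; each row is the pose to reach, as a shift and turn from the pose commanded when the call began; what a row does not reach only later rows make up. A row lasts 1/10 s, in which the tool goes at most 50 mm and 8.59 degrees, less where a joint would pass 70% of its speed; a pose out of reach is approached as far as the arm can. A call with a gripper value outside its range is refused whole. The fingers move at their own pace and stop on an object; "grip_force" is the grip in N (left out, the last holds). Time passes only in rows, so rows that repeat a pose let the fingers close. It gives the time, the measured TCP pose, the force and the opening at its end, in the units of the state.
- read_state(): the state, without advancing time (a new reading comes with each control period).
- camera(name): name is "scene" or "top" or "wrist"; returns (picture, depth): 420x560x3 uint8, red, green, blue; 420x560 float32, mm along the optical axis (not along the pixel's ray), 0 where there is no reading.
- camera_params(name): a dict with "fx", "fy", "cx", "cy" (pixels), "extrinsics" (4x4, takes a point from camera to world coordinates). Camera axes: x right, y down, z forward; pixel columns grow to the right and rows downward; lengths in mm; the calibration is good to about 2 mm. A picture is of the moment at which its call begins: read the wrist's pose just before it. camera_params takes no time and is no camera call; for the wrist camera it gives the pose at the moment of the call.
- sign_off(): hands the job in, once; it reports no verdict.
The state is a dict: "t": time; "joint_pos": joint angles; "qd": joint speeds; "joint_efforts": joint torques, N m; "position": TCP position; "ee_rot": TCP orientation; "force": force on the tool from outside, world axes, zero at the start; "ft_torque": the same for the moment, N m; "width": opening from 0.0 (shut) to 1.0 (fully open).
Only numpy, scipy, OpenCV 4.12 (cv2) and the standard library are available. Lean on these libraries where they do the work, as an engineer would, in place of code of your own. Each camera call takes 0.05 s, during which the arm holds its last target.

## Task

One of the four copper links on the dark mat is too short: lay it flat, without dropping it, in the middle of the white square on the inspection plate. Then take the loupe by its handle and finish while holding it level and still, its lens centred above that link and its rim at the height of the orange collar on the focus post, with nothing but the gripper carrying or touching it. Leave the collar, the other links and everything else on the bench as they are.

Things in the scene. Friction and masses are not known exactly. Their poses are not given: they have to be found in the camera images.
- link_short: the too-short copper link, 50 x 20 x 10 mm with two dark holes, about 90 g, lying flat among the other three on the mat (which of the four places is drawn anew); origin at the centre of its underside, x along its length, y across its 20 mm width, z up. The nearest other link leaves at least 45 mm free beside it across its width
- link_a: full-length copper link, 72 x 20 x 10 mm, lying flat on the mat; origin at the centre of its underside, x along its length, z up; leave alone
- link_b: full-length copper link, 72 x 20 x 10 mm, lying flat on the mat; origin at the centre of its underside, x along its length, z up; leave alone
- link_c: full-length copper link, 72 x 20 x 10 mm, lying flat on the mat; origin at the centre of its underside, x along its length, z up; leave alone
- mat: thin dark rubber mat, 200 x 170 x 3 mm, fixed to the bench, the links lie on it; origin at the centre of its underside. Mat and loupe rest may change sides
- stage: inspection plate: dark steel slab fixed to the bench, 160 x 110 mm, top 15 mm above the bench; origin on its underside below the middle of the white square; x points to the focus post. The slab reaches from x = -55 to x = +105 mm, and y = -55 to +55 mm
- spot (a point): middle of the white square (80 x 80 mm, flush) on the top of the inspection plate, 15 mm above the bench
- focus_mark (a point): centre of the orange collar, 22 mm across and 10 mm tall, on the upright steel focus post (8 mm thick, top 165 mm above the bench) that stands on the inspection plate 90 mm along the plate's x from the middle of the white square. The collar's height marks the focal height and is drawn anew: its centre is 90 to 135 mm above the bench. It slides stiffly if knocked
- rest: loupe rest fixed to the bench: black base plate 165 x 66 x 4 mm, grey round pad (62 mm across) under the lens rim and a small grey block (10 x 14 mm) under the handle's far end, both with tops 24 mm above the bench; between them the handle is free underneath, 20 mm above the base plate. Origin on the underside below the lens centre; x away from the handle
- loupe: loupe, 70 to 120 g: round black rim, 64 mm across and 16 mm tall, with a glass lens, and a straight blue handle 16 mm wide and 16 mm tall with an aluminium ferrule, reaching to 116 mm from the lens centre along -x. It lies loosely on its rest, underside 24 mm above the bench. Origin under the lens centre on the underside, z up and square to the lens
- lens (a point): centre of the lens, at half the rim's height, 8 mm above the loupe's underside
- loupe_grip (a point): balance point of the loupe in the middle of the handle's section, 58 mm from the lens centre along the loupe's -x, 8 mm above its underside; grip across the handle (along the loupe's y) here
- bolt: steel bolt standing on its head, 38 mm tall; leave alone
- cap: round black terminal cap, 38 mm across, 15 mm tall; leave alone
- spool: silver spool, 54 mm across, 40 mm tall; leave alone
- pliers: pliers with one red and one blue grip, about 160 mm long, lying flat; leave alone
- screwdriver: screwdriver with a red handle, lying flat; leave alone
Mind the look-alikes: they are no part of the job. What is shaped like the loupe but pink or yellow is not meant.

How it is judged (in metres and radians):
On the way:
1. the short link lies flat, at rest and released in the middle of the white square (horizontal distance between link_short and spot below 0.028 m and z of link_short in the frame of stage between 0.011 and 0.019 m and angle between link_short's own z axis and vertical below 0.1 rad and linear speed of link_short below 0.02 m/s and contact force between the fingers and link_short below 0.1 N), for 0.3 s.
At the end, for the whole second after the job is handed in: Loupe held by the fingers alone, still, within 0.12 rad of level, lens within 14 mm sideways of the short link and 7 mm of the collar's height; short link flat, free, within 28 mm of the square's middle; collar moved under 4 mm, other links and bystanders under 15 mm (all of step 1 and horizontal distance between lens and link_short below 0.014 m and z of lens in the frame of focus_mark between -0.007 and 0.007 m and angle between loupe's own z axis and vertical below 0.12 rad and linear speed of loupe below 0.03 m/s and contact force between the fingers and loupe above 1 N and distance of focus_mark from where it was at the start of the episode below 0.004 m and contact force between loupe and stage below 0.1 N and contact force between loupe and rest below 0.1 N and contact force between loupe and mat below 0.1 N and contact force between loupe and link_short below 0.1 N and contact force between loupe and link_a below 0.1 N and contact force between loupe and link_b below 0.1 N and contact force between loupe and link_c below 0.1 N and contact force between loupe and bolt below 0.1 N and contact force between loupe and cap below 0.1 N and contact force between loupe and spool below 0.1 N and contact force between loupe and pliers below 0.1 N and contact force between loupe and screwdriver below 0.1 N and distance of each of link_a, link_b, link_c, bolt, cap, spool, pliers, screwdriver from where it was at the start of the episode below 0.015 m); the arm keeps its last pose, push and grip.
It fails at once if the collar is pushed more than 6 mm (distance of focus_mark from where it was at the start of the episode above 0.006 m).
It fails at once if another link or a bystander is moved more than 20 mm (distance of any of link_a, link_b, link_c, bolt, cap, spool, pliers, screwdriver from where it was at the start of the episode above 0.02 m).
It fails at once if the short link is dropped or thrown (faster than 0.8 m/s out of the fingers) (linear speed of link_short above 0.8 m/s and contact force between the fingers and link_short below 0.05 N).
It also fails if it takes over 64 s, if anything falls off the work surface, if the arm or the gripper's body presses on something with over 40 N, if the wrist force passes 120 N, or if a joint passes its speed limit or range.

## Working session

There is one attempt and no reset: what is moved stays moved. The work goes in short steps, Python scripts to look and compute and a tool call to move; the robot and the scene stay as the last step left them, time stands still between calls to the robot, and variables do not carry over. Pictures are saved under pics/ and viewed, and the job is handed in when it is done.

Besides the shell and the picture viewer there is one more tool, called after "Emit:" as name(argument=value, ...), one argument or row to a line, values as JSON. apply_moves: Moves the arm, as the interface text tells. Its arguments: {"type":"object","properties":{"increments":{"type":"array","items":{"type":"array","items":{"type":"array","items":{"type":"number"}}}},"grip_force":{"type":"number"}},"required":["increments"]}

```bash
mkdir -p pics; python3 - <<'E'
from cell import *
import cv2,numpy as np
s=read_state();print({k:np.round(v,3) for k,v in s.items()})
for n in ["scene","top"]:
    im,d=camera(n);cv2.imwrite(f"pics/{n}0.png",im[:,:,::-1]);np.save(f"{n}0.npy",d);p=camera_params(n);print(n,p)
E
```

```text
{'t': np.float64(0.0), 'joint_pos': array([ 1.129,  0.418, -0.01 ,  1.614,  0.005,  1.111, -0.053]), 'qd': array([-0.   , -0.001, -0.003,  0.001, -0.001,  0.   , -0.001]), 'joint_efforts': array([ 0.0000e+00, -8.5124e+01,  6.3800e-01, -4.2600e+01, -4.9000e-02,
        1.9000e-02,  0.0000e+00]), 'position': array([ 243.688, -575.151,  212.829]), 'ee_rot': array([-3.14 ,  0.   ,  0.401]), 'force': array([ 0.188, -0.556,  0.712]), 'ft_torque': array([-0.015,  0.001, -0.029]), 'width': np.float64(1.005)}
scene {'fx': 529.2944715848014, 'fy': 529.2944715848014, 'cx': 277.57931796451135, 'cy': 204.76562461966645, 'extrinsics': array([[ 1.83207680e-01,  6.55803215e-01, -7.32364042e-01,
         1.69254363e+03],
       [ 9.83033783e-01, -1.28969675e-01,  1.30427773e-01,
        -1.26935180e+02],
       [-8.91779922e-03, -7.43833965e-01, -6.68304950e-01,
         1.10784872e+03],
       [ 0.00000000e+00,  0.00000000e+00,  0.00000000e+00,
         1.00000000e+00]])}
top {'fx': 478.83974236764135, 'fy': 478.83974236764135, 'cx': 286.56269950047636, 'cy': 211.11477031054346, 'extrinsics': array([[ 2.24425037e-02, -9.86702188e-01,  1.60981758e-01,
         3.47978184e+02],
       [-9.99741799e-01, -2.15762022e-02,  7.12765862e-03,
         5.45705187e+01],
       [-3.55950139e-03, -1.61100155e-01, -9.86931644e-01,
         1.33026893e+03],
       [ 0.00000000e+00,  0.00000000e+00,  0.00000000e+00,
         1.00000000e+00]])}
```

View pics/scene0.png

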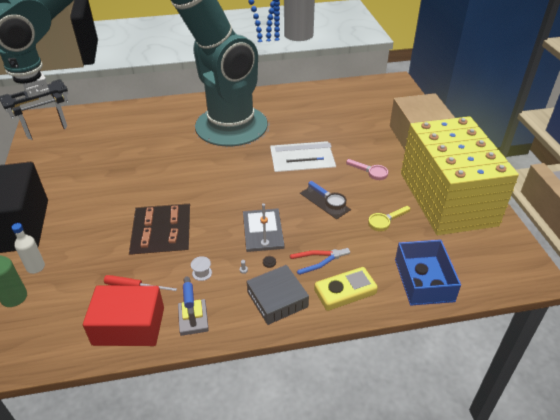

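View pics/top0.png

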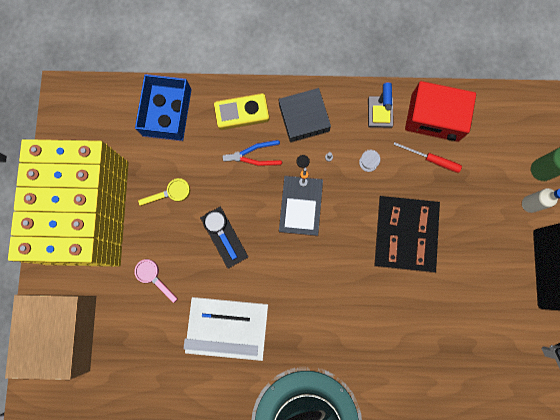

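The top view shows the mat with its four links at (407,234), with the shortest probably at (396,216). The stage is at (300,208), its post at about (304,178), and the black-and-blue loupe is at (215,222)–(235,258). Next I'll measure these.

```bash
cat > h.py <<'E'
import cv2,numpy as np
from cell import *
def cast(p,uv,z):
    uv=np.atleast_2d(uv).astype(float);E=p["extrinsics"]
    r=np.c_[(uv[:,0]-p["cx"])/p["fx"],(uv[:,1]-p["cy"])/p["fy"],np.ones(len(uv))]@E[:3,:3].T
    o=E[:3,3];return o+r*((z-o[2])/r[:,2])[:,None]
def proj(p,X):
    E=p["extrinsics"];c=(np.atleast_2d(X)-E[:3,3])@E[:3,:3]
    return np.c_[c[:,0]/c[:,2]*p["fx"]+p["cx"],c[:,1]/c[:,2]*p["fy"]+p["cy"]]
def comps(m,amin=20):
    cs,_=cv2.findContours(m.astype(np.uint8),cv2.RETR_EXTERNAL,cv2.CHAIN_APPROX_NONE)
    return [c.reshape(-1,2) for c in cs if cv2.contourArea(c)>=amin]
def rect(p,c,z):
    X=cast(p,c,z)[:,:2].astype(np.float32);(a,b),(w,h),t=cv2.minAreaRect(X)
    if w<h: w,h,t=h,w,t-90
    return np.round([a,b,w,h],1),round(t%180,1)
E
python3 - <<'E'
from h import *
for n in ["top","scene"]:
    im=cv2.imread(f"pics/{n}0.png");p=camera_params(n);hsv=cv2.cvtColor(im,cv2.COLOR_BGR2HSV);H,S,V=cv2.split(hsv)
    yy,xx=np.mgrid[:420,:560]
    if n=="top":
        rl=(xx>370)&(xx<445)&(yy>190)&(yy<280);rs=(xx>275)&(xx<330)&(yy>160)&(yy<245);rp=(xx>195)&(xx<250)&(yy>200)&(yy<270)
    else:
        rl=(xx>130)&(xx<192)&(yy>200)&(yy<255);rs=(xx>240)&(xx<290)&(yy>195)&(yy<255);rp=(xx>300)&(xx<355)&(yy>175)&(yy<220)
    print(n)
    for c in comps(rl&(V>110)&(S>60),10): print("link",c.mean(0),cv2.contourArea(c.reshape(-1,1,2)),rect(p,c,13))
    for c in comps(rs&(V>170)&(S<40)): print("white",c.mean(0),rect(p,c,15))
    for c in comps(rs&(S>150)&(H<15)&(V>150),3): print("orange",c.mean(0),c.min(0),c.max(0))
    for c in comps(rp&(H>100)&(H<125)&(S>120)&(V>100)): print("blue",c.mean(0),rect(p,c,40))
    for c in comps(rp&(V>120)&(S<60)): print("glass",c.mean(0),rect(p,c,40))
    x0,x1,y0,y1=(190,450,150,280) if n=="top" else (130,360,170,280)
    cv2.imwrite(f"pics/{n}c.png",cv2.resize(im[y0:y1,x0:x1],None,fx=3,fy=3,interpolation=2))
E
```

```text
top
link [407.5 235. ] 6424.0 (array([ 505.1, -272.9,  250.2,  204.4]), 179.7)
white [299.93636364 213.55454545] (array([556.6,  27. ,  81.3,  80.2]), 175.6)
orange [278.33333333 162.4       ] [276 161] [281 164]
blue [227.90909091 246.23636364] (array([459.6, 220.4,  75.4,  15.5]), 31.0)
glass [214.24528302 221.18867925] (array([526.9, 260.8,  49.8,  49.1]), 2.5)
scene
link [172.80555556 234.5       ] 84.0 (array([ 561.1, -237. ,   53.6,   22.2]), 169.4)
link [145.40425532 236.78723404] 120.5 (array([ 553.9, -316. ,   77.8,   22.6]), 171.6)
link [163.61758242 224.92747253] 695.5 (array([ 518.1, -275.2,  251.2,  186.7]), 176.4)
white [254.96825397 221.88888889] (array([557. ,   6.6,  85.2,  42.4]), 171.8)
white [270.44642857 221.03571429] (array([560.1,  52.5,  83.1,  30.6]), 173.2)
blue [317.27272727 187.18181818] (array([465.2, 217.8,  66.1,  12.6]), 31.3)
glass [335.5   199.875] (array([534.8, 258.6,  51.7,  46. ]), 78.9)
```

View pics/topc.png

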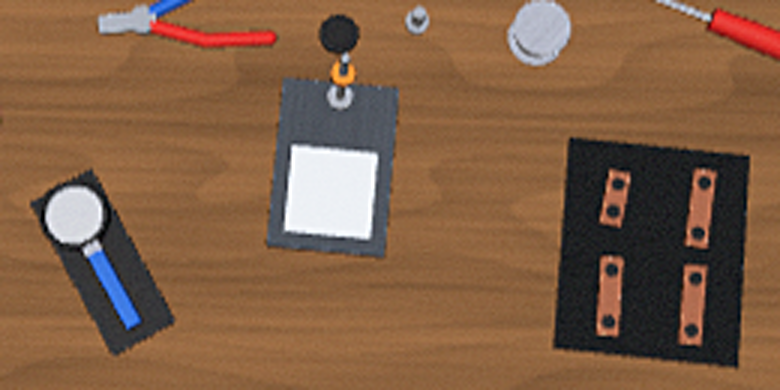

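View pics/scenec.png

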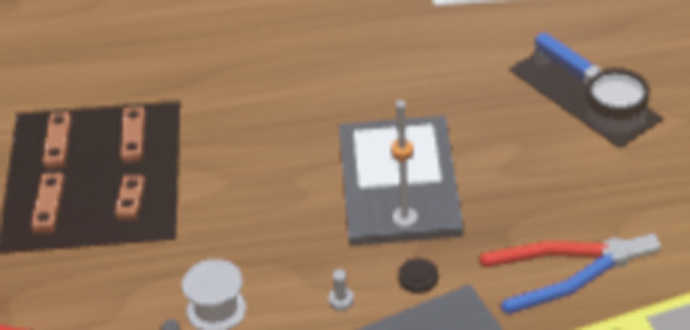

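The crops confirm the short link is the one at top view (395,216), which is scene (172,234). The collar shows at top (304.5,174) and scene (264,219.5).

```bash
python3 - <<'E'
from h import *
O={}
for n in ["top","scene"]:
    im=cv2.imread(f"pics/{n}0.png");p=camera_params(n);hsv=cv2.cvtColor(im,cv2.COLOR_BGR2HSV);H,S,V=cv2.split(hsv)
    yy,xx=np.mgrid[:420,:560]
    if n=="top":
        rl=(xx>370)&(xx<445)&(yy>190)&(yy<280);ro=(xx>295)&(xx<315)&(yy>160)&(yy<185)
    else:
        rl=(xx>130)&(xx<192)&(yy>200)&(yy<255);ro=(xx>250)&(xx<280)&(yy>205)&(yy<235)
    for c in comps(rl&(V>95)&(S>90)&(H<14)&(im[:,:,2]>120),10): print("link",c.mean(0),rect(p,c,13))
    m=ro&(S>130)&(H>5)&(H<22)&(V>130); u=np.c_[xx[m],yy[m]]; print(len(u),u.mean(0),u.min(0),u.max(0)); O[n]=(p,(u.min(0)+u.max(0))/2)
r=[];o=[]
for n in O:
    p,u=O[n];a=cast(p,u,0)[0];E=p["extrinsics"];o.append(E[:3,3]);d=a-o[-1];r.append(d/np.linalg.norm(d))
A=sum(np.eye(3)-np.outer(d,d) for d in r);b=sum((np.eye(3)-np.outer(d,d))@q for d,q in zip(r,o));X=np.linalg.solve(A,b);print("collar",X)
for d,q in zip(r,o): print(np.linalg.norm((np.eye(3)-np.outer(d,d))@(X-q)))
for n in O:print(n,proj(O[n][0],X),O[n][1])
E
```

```text
link [400.5        275.82142857] (array([ 388.4, -250. ,   46.1,   20.7]), 106.3)
link [420.55555556 251.23809524] (array([ 459.7, -306.3,   72.9,   19.5]), 174.3)
link [392.66129032 248.4516129 ] (array([ 466. , -230.3,   72.3,   19.6]), 175.6)
link [394.6        215.73333333] (array([ 556.8, -236.5,   50.5,   20. ]), 169.8)
link [423.08196721 219.21311475] (array([ 549.1, -315.4,   72.5,   19.6]), 171.6)
link [411.38 195.5 ] (array([ 614.5, -284.4,   42.1,   17.6]), 56.2)
link [374.38461538 194.73076923] (array([ 615.8, -182.4,   22.3,   13.6]), 107.4)
184 [307.2826087  170.30434783] [296 161] [314 178]
link [172.88571429 234.8       ] (array([ 561.2, -236.9,   53.5,   21.1]), 168.9)
link [145.5 236.5] (array([ 553.8, -316. ,   70.4,   21.4]), 171.6)
link [148.52272727 215.06818182] (array([ 462.5, -306.4,   80.7,   21.4]), 174.1)
link [173.88636364 213.09090909] (array([ 468.4, -230.6,   81.3,   20.6]), 175.1)
19 [263.84210526 220.05263158] [261 218] [266 222]
collar [657.39106966  17.84833602 114.33515588]
0.1310989467637905
0.1310989467637739
top [[304.95033767 169.49232421]] [305.  169.5]
scene [[263.45187152 220.00209156]] [263.5 220. ]
```

Emit:
apply_moves(
  increments=[
    [[1,15,15,0,0,0,-0.02],[1,40,42,0,0,0,-0.08],[1,70,75,0,0,0,-0.14],[1,100,108,0,0,0,-0.2],[1,130,141,0,0,0,-0.26],[0.5,160,174,0,0,0,-0.32],[0.3,190,207,0,0,0,-0.38],[0.06,220,240,0,0,0,-0.44],[0.06,250,272,0,0,0,-0.5],[0.06,265,290,0,0,0,-0.53]],
  ],
)

```text
t: 1.1
position: [511.0, -282.0, 213.2]
ee_rot: [-3.14, 0.0, -0.128]
force: [0.6, 0.2, -0.1]
width: 0.609
```

Emit:
apply_moves(
  increments=[
    [[0.06,20,20,0,0,0,-0.02],[0.06,35,36,0,0,0,-0.04],[0.06,45,46,0,0,0,-0.046],[0.06,48,49,0,0,0,-0.046],[0.06,48,49,0,0,0,-0.046]],
  ],
)

```text
t: 1.6
position: [556.7, -236.7, 213.2]
ee_rot: [-3.142, 0.001, -0.175]
force: [-0.5, -0.4, -0.7]
width: 0.529
```

```bash
python3 - <<'E'
from h import *
s=read_state();print({k:np.round(s[k],3) for k in("t","position","ee_rot","width","force")})
p=camera_params("wrist");print(p["extrinsics"].round(2),p["fx"])
im,d=camera("wrist");im=im[:,:,::-1].copy();cv2.imwrite("pics/w1.png",im)
hsv=cv2.cvtColor(im,cv2.COLOR_BGR2HSV);H,S,V=cv2.split(hsv)
for c in comps((S>90)&((H<14)|(H>175))&(im[:,:,2]>100),300): print("link",c.mean(0),rect(p,c,13))
E
```

```text
{'t': np.float64(1.6), 'position': array([ 556.652, -236.677,  213.184]), 'ee_rot': array([-3.142e+00,  1.000e-03, -1.750e-01]), 'width': np.float64(0.529), 'force': array([-0.534, -0.396, -0.699])}
[[-1.7000e-01 -9.5000e-01 -2.6000e-01  6.3189e+02]
 [-9.8000e-01  1.7000e-01  4.0000e-02 -2.4910e+02]
 [-0.0000e+00  2.6000e-01 -9.7000e-01  3.8362e+02]
 [ 0.0000e+00  0.0000e+00  0.0000e+00  1.0000e+00]] 342.0840122197416
link [286.42465753 269.06164384] (array([ 467.7, -230.7,   74.8,   22. ]), 175.7)
link [353.36363636 250.98989899] (array([ 473.9, -307. ,   50.2,   21.7]), 173.6)
link [278.40322581 193.91935484] (array([ 558.1, -237.4,   51.7,   21.7]), 169.7)
link [350.06707317 188.00609756] (array([ 550.7, -315.5,   73.9,   22.1]), 171.5)
link [400.56490385  18.12980769] (array([ 711.4, -373.9,  129.1,   36.7]), 74.3)
```

View pics/w1.png

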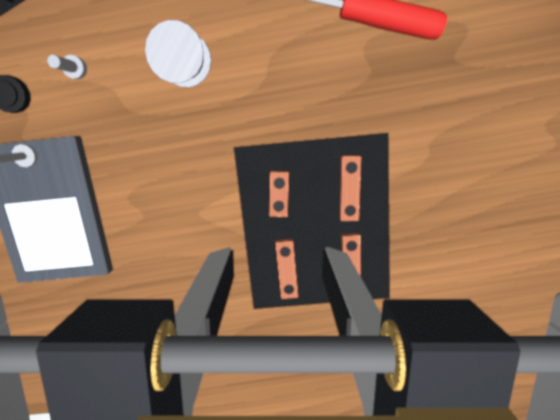

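The wrist view shows the short link at pixel (278,194), about (558,-237), yaw 169.7°. That agrees with the top camera, so I'm going down on it.

Emit:
apply_moves(
  increments=[
    [[0.06,0,0,-15,0,0,0],[0.06,1,0,-45,0,0,0],[0.06,1,0,-80,0,0,0],[0.06,1,0,-115,0,0,0],[0.06,1,0,-145,0,0,0],[0.06,1,0,-170,0,0,0],[0.06,1,0,-187,0,0,0],[0.06,1,0,-196,0,0,0],[0.06,1,0,-201,0,0,0],[0.06,1,0,-201,0,0,0]],
  ],
)

```text
t: 2.65
position: [557.6, -236.9, 12.3]
ee_rot: [3.141, 0.0, -0.176]
force: [-0.2, 0.2, -0.9]
width: 0.531
```

Emit:
apply_moves(
  increments=[
    [[-0.4,0,0,0,0,0,0],[-0.8,0,0,0,0,0,0],[-1,0,0,0,0,0,0],[-1,0,0,0,0,0,0],[-1,0,0,0,0,0,0],[-1,0,0,0,0,0,0],[-1,0,0,0,0,0,0],[-1,0,0,0,0,0,0]],
  ],
  grip_force=20,
)

```text
t: 3.45
position: [558.0, -236.6, 12.7]
ee_rot: [3.142, -0.0, -0.175]
force: [-0.7, 0.7, 6.0]
width: 0.211
```

Emit:
apply_moves(
  increments=[
    [[-1,0,0,4,0,0,0],[-1,0,0,15,0,0,0],[-1,0,0,35,0,0,0],[-1,0,0,60,0,0,0],[-1,0,0,85,0,0,0],[-1,0,0,105,0,0,0],[-1,0,0,115,0,0,0],[-1,0,0,120,0,0,0],[-1,0,0,120,0,0,0]],
  ],
)

```text
t: 4.35
position: [557.8, -236.4, 132.6]
ee_rot: [-3.142, -0.0, -0.175]
force: [-0.1, -0.6, -1.2]
width: 0.211
```

Emit:
apply_moves(
  increments=[
    [[-1,0,10,0,0,0,0.01],[-1,0,35,0,0,0,0.02],[-1,0,65,0,0,0,0.03],[-1,0,95,0,0,0,0.04],[-1,0,125,0,0,0,0.06],[-1,0,150,0,0,0,0.08],[-1,0,165,0,0,0,0.1],[-1,0,172,0,0,0,0.1],[-1,0,175,0,0,0,0.1],[-1,0,175,0,0,0,0.1]],
  ],
)

```text
t: 5.35
position: [557.7, -62.1, 132.2]
ee_rot: [3.141, 0.0, -0.076]
force: [0.2, -0.6, -1.0]
width: 0.213
```

```bash
python3 - <<'E'
from h import *
s=read_state();print({k:np.round(s[k],3) for k in("t","position","ee_rot","width","force")})
p=camera_params("wrist")
im,d=camera("wrist");im=im[:,:,::-1].copy();cv2.imwrite("pics/w2.png",im)
hsv=cv2.cvtColor(im,cv2.COLOR_BGR2HSV);H,S,V=cv2.split(hsv)
for c in comps((V>150)&(S<40),500): print("white",c.mean(0),rect(p,c,15))
m=(S>150)&(H>5)&(H<22)&(V>150)
for c in comps(m,15): print("orange",c.min(0),c.max(0),cv2.contourArea(c.reshape(-1,1,2)))
E
```

```text
{'t': np.float64(5.35), 'position': array([557.749, -62.091, 132.225]), 'ee_rot': array([ 3.141,  0.   , -0.076]), 'width': np.float64(0.213), 'force': array([ 0.245, -0.632, -1.016])}
white [177.06128134 220.63231198] (array([557.3,  27. ,  81.8,  81. ]), 85.7)
white [402.93087558  17.34562212] (array([ 699.6, -168.4,   66.1,   32.7]), 85.7)
orange [94 90] [133 132] 892.5
```

View pics/w2.png

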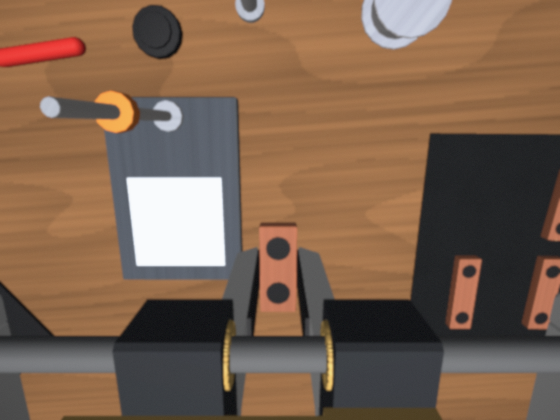

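The wrist view shows the link held level at (278,267), the white square at (177,221) and the collar at (113,111). Now I'll work out the collar height from the post line and check the link's offset in the grip.

```bash
python3 - <<'E'
from h import *
p=camera_params("wrist");im=cv2.imread("pics/w2.png");H,S,V=cv2.split(cv2.cvtColor(im,cv2.COLOR_BGR2HSV))
yy,xx=np.mgrid[:420,:560]
m=(xx>245)&(xx<310)&(yy>215)&(yy<315)&(S>90)&((H<14)|(H>175))&(im[:,:,2]>100)
c=max(comps(m,100),key=len);print("link top",rect(p,c,132.3))
a=-4.3*np.pi/180;P=np.array([557+90*np.cos(a),27+90*np.sin(a)]);print(P)
print("base ray z15",cast(p,[[167,116]],17))
def near(p,uv):
    E=p["extrinsics"];a=cast(p,uv,0)[0];o=E[:3,3];d=(a-o)[:2];n=np.linalg.norm(d)
    t=((P-o[:2])@d)/n**2;X=o+t*(a-o);return X,np.linalg.norm(X[:2]-P)
print("collar wrist",near(p,[113.5,111]))
print("collar scene",near(camera_params("scene"),[263.6,219.9]))
it=cv2.imread("pics/top0.png");h=cv2.cvtColor(it,cv2.COLOR_BGR2HSV);b=it[160:185,295:316]
m=(h[...,1]>170)&(h[...,2]>180)&(h[...,0]<22);m[:160]=0;m[185:]=0;m[:,:295]=0;m[:,316:]=0
u=np.c_[xx[m],yy[m]];print(u.mean(0),len(u));print("top",near(camera_params("top"),u.mean(0)))
E
```

```text
link top (array([560.2, -60.7,  56.7,  31.1]), 175.7)
[646.74666202  20.25191459]
base ray z15 [[647.04402051  20.50744672  17.        ]]
collar wrist (array([647.49161277,  20.13644297, 110.14095544]), np.float64(0.7538470071823888))
collar scene (array([646.67878528,  19.76801309, 104.36409101]), np.float64(0.4886388304580582))
[303.82352941 174.35294118] 34
top (array([646.75122082,  20.29164886, 104.33430182]), np.float64(0.039994937205753193))
```

Emit:
apply_moves(
  increments=[
    [[-1,0,10,0,0,0,0],[-1,0,30,0,0,0,0],[-1,0,55,0,0,0,0],[-1,0,75,0,0,0,0],[-1,-1,85,0,0,0,0],[-1,-1,89,0,0,0,0],[-1,-1,89,-10,0,0,0],[-1,-1,89,-30,0,0,0],[-1,-1,89,-55,0,0,0],[-1,-1,89,-75,0,0,0]],
  ],
)

```text
t: 6.4
position: [556.4, 26.0, 55.6]
ee_rot: [3.141, 0.001, -0.077]
force: [-0.8, -1.0, -1.0]
width: 0.211
```

Emit:
apply_moves(
  increments=[
    [[-1,0,0,-10,0,0,0],[-1,0,0,-18,0,0,0],[-1,0,0,-24,0,0,0],[-1,0,0,-28,0,0,0],[-1,0,0,-30,0,0,0],[-1,0,0,-31,0,0,0],[-1,0,0,-32,0,0,0],[-1,0,0,-32,0,0,0]],
  ],
)

```text
t: 7.2
position: [556.9, 27.6, 25.6]
ee_rot: [-3.142, -0.0, -0.075]
force: [-0.2, -1.3, -2.2]
width: 0.207
```

Emit:
apply_moves(
  increments=[
    [[-1,0,0,-0.5,0,0,0],[-1,0,0,-1,0,0,0],[-1,0,0,-1,0,0,0]],
  ],
)

```text
t: 7.5
position: [557.0, 27.6, 24.7]
ee_rot: [-3.142, -0.0, -0.075]
force: [-1.7, 0.3, 4.2]
width: 0.207
```

Contact. I'll open partway and then retreat.

Emit:
apply_moves(
  increments=[
    [[-0.5,0,0,0,0,0,0],[-0.3,0,0,0,0,0,0],[-0.1,0,0,0,0,0,0],[0,0,0,0,0,0,0],[0,0,0,2,0,0,0],[0,0,0,20,0,0,0],[0,0,0,50,0,0,0],[0,0,0,85,0,0,0],[0,0,0,115,0,0,0],[0,0,0,140,0,0,0]],
  ],
)

```text
t: 8.5
position: [557.0, 27.6, 166.4]
ee_rot: [-3.141, -0.001, -0.075]
force: [-0.2, -1.0, 0.1]
width: 0.501
```

Emit:
apply_moves(
  increments=[
    [[0,-25,5,10,0,0,0],[0,-55,15,20,0,0,0],[0,-75,25,25,0,0,0],[0,-80,30,25,0,0,0],[0,-80,30,25,0,0,0]],
  ],
)

```text
t: 9.0
position: [476.9, 58.1, 189.7]
ee_rot: [-3.141, -0.001, -0.074]
force: [0.1, -0.1, 0.0]
width: 0.497
```

```bash
python3 - <<'E'
from h import *
s=read_state();print({k:np.round(s[k],3) for k in("t","position","ee_rot","width","force")})
p=camera_params("wrist")
im,d=camera("wrist");im=im[:,:,::-1].copy();cv2.imwrite("pics/w3.png",im);np.save("w3.npy",d)
H,S,V=cv2.split(cv2.cvtColor(im,cv2.COLOR_BGR2HSV))
for c in comps((S>90)&((H<14)|(H>175))&(im[:,:,2]>100),300): print("link",c.mean(0),rect(p,c,25))
yy,xx=np.mgrid[:420,:560]
def world(p,u,v,z):
    E=p["extrinsics"];return E[:3,3]+np.c_[(u-p["cx"])/p["fx"]*z,(v-p["cy"])/p["fy"]*z,z]@E[:3,:3].T
m=(S>150)&(H>5)&(H<22)&(V>120)
for c in comps(m,100):
    k=np.zeros((420,560),np.uint8);cv2.fillPoly(k,[c.reshape(-1,1,2)],1);k=(k>0)&m&(d>0)
    X=world(p,xx[k],yy[k],d[k]);print("orange",c.min(0),c.max(0),np.percentile(X,[5,50,95],axis=0).round(1))
pt=camera_params("top");dt=np.load("top0.npy")
u,v=np.array([303,304,304,305,306,304]),np.array([174,174,175,174,173,176]);print(world(pt,u,v,dt[v,u]).round(1))
ps=camera_params("scene");ds=np.load("scene0.npy")
v,u=np.mgrid[217:223,261:267];print(world(ps,u.ravel(),v.ravel(),ds[v,u].ravel())[:,2].reshape(6,6).round(1))
E
```

```text
{'t': np.float64(9.0), 'position': array([476.872,  58.054, 189.748]), 'ee_rot': array([-3.141e+00, -1.000e-03, -7.400e-02]), 'width': np.float64(0.497), 'force': array([ 0.146, -0.126,  0.003])}
link [552.53888889 194.13333333] (array([ 469.6, -212.1,   71.6,   17.9]), 7.8)
link [303.51449275 117.5       ] (array([557.2,  28.5,  46.2,  17.8]), 175.8)
[[643.4  22.9 121.9]
 [641.2  20.6 130.9]
 [642.   20.1 116.7]
 [642.5  17.9 125.7]
 [648.2  14.9 113.8]
 [640.3  20.  112.8]]
[[110.7 112.3 120.8 122.1 110.4 113.2]
 [112.2 113.8 114.6 115.7 111.8 114.7]
 [114.8 113.1 111.9 115.8 109.7 113.4]
 [109.2 110.5 114.2 114.1 115.9 116.2]
 [110.8 109.  111.1 112.8 108.  109.4]
 [103.9 109.9 108.2 106.7 103.5 104.5]]
```

View pics/w3.png

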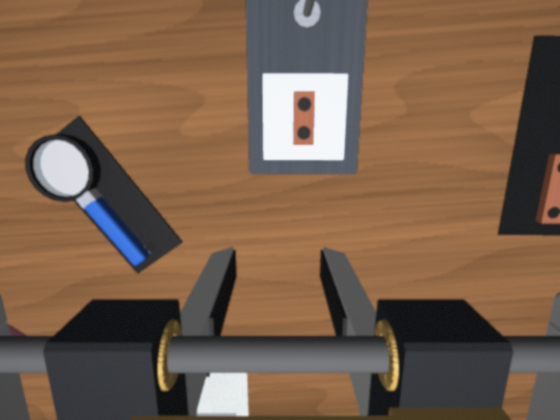

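The wrist view shows the link flat on the white square at (303,118), the released link's centre at about (557,28). The loupe is at upper left. For the collar height I'll use the known post top (165 mm) as a check on the w2 image.

```bash
python3 - <<'E'
from h import *
# w2 wrist cam pose: tcp (557.75,-62.1,132.2) yaw -.076 ; now tcp (476.87,58.05,189.75), same yaw -> translate
s=read_state();p=camera_params("wrist");E=p["extrinsics"].copy();E[:3,3]+=np.array([557.749,-62.091,132.225])-s["position"];p["extrinsics"]=E
im=cv2.imread("pics/w2.png");H,S,V=cv2.split(cv2.cvtColor(im,cv2.COLOR_BGR2HSV))
a=-4.3*np.pi/180;P=np.array([557+90*np.cos(a),27+90*np.sin(a)])
for z in (165,17): print(z,proj(p,[*P,z]))
t=np.linspace(0,2*np.pi,60)
for zc in (98,101,104,107,110,113):
    X=np.array([[P[0]+11*np.cos(q),P[1]+11*np.sin(q),zc+h] for q in t for h in(-5,5)]);u=proj(p,X);print(zc,u.min(0).round(1),u.max(0).round(1),u.mean(0).round(1))
m=(S>120)&(H>5)&(H<25)&(V>90)
for c in comps(m,100):
    if c[:,0].max()<200: print(c.min(0),c.max(0))
cv2.imwrite("pics/w2c.png",cv2.resize(im[80:150,30:190],None,fx=5,fy=5,interpolation=0))
E
```

```text
165 [[ 48.57191658 107.01699929]]
17 [[168.02660182 116.17936226]]
98 [100.5  91.7] [146.7 132.8] [124.1 112.3]
101 [97.8 91.2] [144.8 132.9] [121.7 112.1]
104 [95.  90.6] [142.8 133. ] [119.4 112. ]
107 [92.  90.1] [140.8 133.1] [116.9 111.8]
110 [89.  89.5] [138.7 133.3] [114.4 111.5]
113 [85.9 88.9] [136.5 133.4] [111.8 111.3]
[ 21 374] [120 419]
```

View pics/w2c.png

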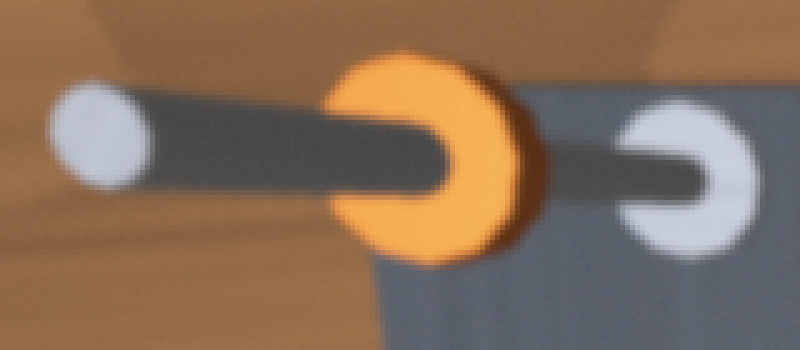

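The crop shows my earlier mask caught only the collar's top face. The dark side reaches x≈139 px, so the height is about 107–109. I'll take one tilted view for a firmer number.

Emit:
apply_moves(
  increments=[
    [[0,-10,-5,8,0,-0.08,0],[0,-30,-17,20,0,-0.2,0],[0,-50,-28,32,0,-0.32,0],[0,-62,-35,38,0,-0.43,0],[0,-67,-38,40,0,-0.5,0],[0,-67,-38,40,0,-0.5,0],[0,-67,-38,40,0,-0.5,0]],
  ],
)

```text
t: 9.75
position: [410.6, 19.4, 229.8]
ee_rot: [-3.1, -0.498, -0.086]
force: [0.5, 0.2, -0.5]
width: 0.5
```

```bash
python3 - <<'E'
from h import *
import pickle
s=read_state();print({k:np.round(s[k],3) for k in("t","position","ee_rot","joint_pos")})
p=camera_params("wrist");pickle.dump(p,open("w4.pkl","wb"))
im,d=camera("wrist");im=im[:,:,::-1].copy();cv2.imwrite("pics/w4.png",im);np.save("w4.npy",d)
a=-4.3*np.pi/180;P=np.array([557+90*np.cos(a),27+90*np.sin(a)])
for z in (165,17): print(z,proj(p,[*P,z]))
t=np.linspace(0,2*np.pi,60)
for zc in (98,101,104,107,110,113):
    X=np.array([[P[0]+11*np.cos(q),P[1]+11*np.sin(q),zc+h] for q in t for h in(-5,5)]);u=proj(p,X);print(zc,u.min(0).round(1),u.max(0).round(1),proj(p,[*P,zc]).round(1))
u,v=proj(p,[*P,107])[0].astype(int);print(u,v)
x0,y0=max(u-50,0),max(v-50,0);print(x0,y0);cv2.imwrite("pics/w4c.png",cv2.resize(im[y0:y0+100,x0:x0+100],None,fx=6,fy=6,interpolation=0))
H,S,V=cv2.split(cv2.cvtColor(im,cv2.COLOR_BGR2HSV))
for c in comps((V>150)&(S<40),500): print("white",c.mean(0),rect(p,c,15))
for c in comps((S>90)&((H<14)|(H>175))&(im[:,:,2]>100),300): print("link",c.mean(0),rect(p,c,25))
E
```

```text
{'t': np.float64(9.75), 'position': array([410.588,  19.378, 229.84 ]), 'ee_rot': array([-3.1  , -0.498, -0.086]), 'joint_pos': array([ 0.078, -0.279, -0.227,  2.423,  0.026,  0.498, -1.822])}
165 [[262.84695297   7.47297414]]
17 [[271.74343718 101.19973495]]
98 [257.1  46.9] [278.1  70.9] [[267.7  59. ]]
101 [256.8  44.9] [278.   69.1] [[267.6  57.1]]
104 [256.6  42.8] [277.9  67.3] [[267.4  55.1]]
107 [256.3  40.7] [277.8  65.4] [[267.2  53.1]]
110 [256.   38.6] [277.7  63.5] [[267.   51.1]]
113 [255.7  36.4] [277.6  61.6] [[266.8  49.1]]
267 53
217 3
white [ 40.61016949 401.75423729] (array([304.3, 295.4,  46.6,  28.6]), 17.2)
white [ 74.79310345 198.20689655] (array([535. , 273.6,  54.2,  51.2]), 135.4)
white [270.76209677 166.99596774] (array([557.8,  27.8,  82. ,  81.5]), 85.3)
white [407.99328859  43.77852349] (array([ 718.9, -168.5,   89.2,   56.1]), 149.6)
link [553.95862069 220.1862069 ] (array([ 460.2, -288.5,   70.3,   14.4]), 165.7)
link [492.44736842 223.39473684] (array([ 464.8, -221.9,   70.2,   21.5]), 175.6)
link [269.56701031 165.18556701] (array([555.3,  28.3,  47.1,  16.1]), 176.3)
link [547.88571429 152.9       ] (array([ 545. , -304.3,   71.8,   21.4]), 171.5)
link [193.17355372  59.9214876 ] (array([716.8, 136.2, 122.1, 119.3]), 92.9)
link [537.60730594  19.66666667] (array([ 725.9, -338.5,   52.1,   49.3]), 165.7)
```

View pics/w4.png

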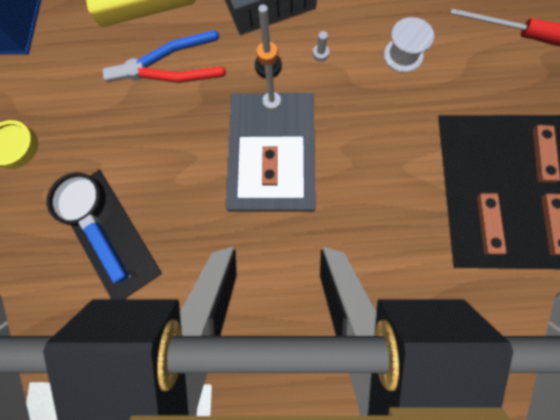

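View pics/w4c.png

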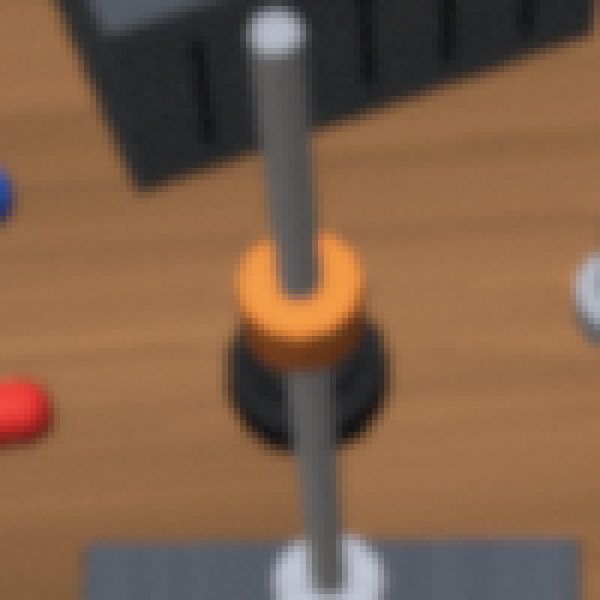

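The collar silhouette spans rows 41.7–64.7, so its centre is at 107 mm, and the post top projects within 0.5 px of prediction. Next I'll untilt and move over the loupe's grip point, about (477,231) with yaw 31°.

Emit:
apply_moves(
  increments=[
    [[0,5,15,0,0,0.1,0],[0,15,45,0,0,0.22,0],[0,28,80,0,0,0.34,0],[0,40,115,0,0,0.45,0],[0,50,145,0,0,0.5,0],[0,55,155,0,0,0.5,0],[0,55,155,0,0,0.5,0]],
  ],
)

```text
t: 10.5
position: [465.6, 175.9, 228.2]
ee_rot: [-3.141, 0.003, -0.074]
force: [-0.7, -0.9, -0.3]
width: 0.498
```

Emit:
apply_moves(
  increments=[
    [[0,0,10,-5,0,0,0.1],[0,0,20,-12,0,0,0.22],[0,0,25,-18,0,0,0.34],[0,0,30,-20,0,0,0.46],[0,0,30,-20,0,0,0.56],[0,0,30,-20,0,0,0.615],[0,0,30,-20,0,0,0.615],[0,0,30,-20,0,0,0.615]],
  ],
)

```text
t: 11.3
position: [464.9, 203.7, 209.4]
ee_rot: [3.141, 0.0, 0.537]
force: [0.1, -1.1, -0.1]
width: 0.504
```

```bash
python3 - <<'E'
from h import *
s=read_state();print({k:np.round(s[k],3) for k in("t","position","ee_rot","joint_pos")})
p=camera_params("wrist")
im,d=camera("wrist");im=im[:,:,::-1].copy();cv2.imwrite("pics/w5.png",im)
H,S,V=cv2.split(cv2.cvtColor(im,cv2.COLOR_BGR2HSV))
for c in comps((S>120)&(H>100)&(H<125)&(V>80),200): print("blue",c.mean(0),rect(p,c,40))
for c in comps((V>130)&(S<60),500):
    print("light",c.mean(0),rect(p,c,32),rect(p,c,40))
E
```

```text
{'t': np.float64(11.3), 'position': array([464.892, 203.707, 209.44 ]), 'ee_rot': array([3.141, 0.   , 0.537]), 'joint_pos': array([-0.022,  0.248, -0.521,  1.892,  0.143,  1.038, -1.637])}
blue [260.88023952 195.23353293] (array([461.7, 221.7,  72.3,  16.9]), 30.5)
light [219.92424242 387.64393939] (array([229.1, 148.3,  75. ,  41.9]), 176.9) (array([236. , 150.4,  73.3,  40.9]), 176.9)
light [244.31538462 326.35384615] (array([326.3, 160.9,  62.7,  37.5]), 120.8) (array([331. , 162.8,  61.2,  36.6]), 120.8)
light [146.97468354 283.78902954] (array([300.7, 274.6,  84.4,  75.7]), 86.2) (array([306. , 273.9,  82.5,  73.9]), 86.2)
light [458.57017544 205.17105263] (array([556.5,  37.6,  79.2,  78.9]), 85.7) (array([555.9,  42.3,  77.4,  77.1]), 85.7)
light [260.13924051 116.0443038 ] (array([528.2, 261.3,  53.7,  53.3]), 75.8) (array([528.3, 260.9,  52.5,  52. ]), 75.8)
```

View pics/w5.png

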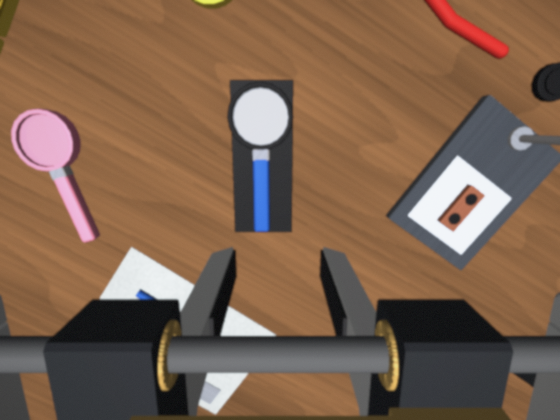

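The wrist view shows the loupe lens at (260,116) and handle at (261,195). In world terms the lens is at (528,261) and the grip point at (478.3,231.5). The jaw yaw is already right, so I'm descending.

Emit:
apply_moves(
  increments=[
    [[0,5,10,-5,0,0,0],[0,13,27,-20,0,0,0],[0,13.4,28,-50,0,0,0],[0,13.4,28,-85,0,0,0],[0,13.4,28,-115,0,0,0],[0,13.4,28,-145,0,0,0],[0,13.4,28,-168,0,0,0],[0,13.4,28,-181,0,0,0],[0,13.4,28,-187,0,0,0],[0,13.4,28,-187,0,0,0]],
  ],
)

```text
t: 12.35
position: [478.2, 232.9, 22.2]
ee_rot: [-3.141, 0.0, 0.54]
force: [0.0, -0.2, 1.0]
width: 0.499
```

Emit:
apply_moves(
  increments=[
    [[-0.4,0,0,0,0,0,0],[-0.7,0,0,0,0,0,0],[-1,0,0,0,0,0,0],[-1,0,0,0,0,0,0],[-1,0,0,0,0,0,0],[-1,0,0,0,0,0,0],[-1,0,0,0,0,0,0]],
  ],
  grip_force=30,
)

```text
t: 13.05
position: [478.5, 232.5, 22.8]
ee_rot: [3.141, -0.0, 0.54]
force: [-1.7, -1.0, 7.4]
width: 0.165
```

Emit:
apply_moves(
  increments=[
    [[-1,0,0,3,0,0,0],[-1,0,0,9,0,0,0],[-1,0,0,20,0,0,0],[-1,0,0,36,0,0,0],[-1,0,0,54,0,0,0],[-1,0,0,70,0,0,0],[-1,0,0,82,0,0,0],[-1,0,0,88,0,0,0],[-1,0,0,90,0,0,0],[-1,0,0,90,0,0,0]],
  ],
)

```text
t: 14.05
position: [478.1, 232.4, 112.3]
ee_rot: [-3.142, 0.0, 0.54]
force: [-0.1, -0.6, -0.2]
width: 0.167
```

```bash
python3 - <<'E'
from h import *
s=read_state();print({k:np.round(s[k],3) for k in("t","position","ee_rot","joint_pos","force","width")})
p=camera_params("wrist")
im,d=camera("wrist");im=im[:,:,::-1].copy();cv2.imwrite("pics/w6.png",im)
im2,d=camera("scene");cv2.imwrite("pics/s6.png",cv2.resize(im2[130:260,200:400,::-1],None,fx=4,fy=4))
E
```

```text
{'t': np.float64(14.05), 'position': array([478.139, 232.439, 112.291]), 'ee_rot': array([-3.142,  0.   ,  0.54 ]), 'joint_pos': array([-0.106,  0.42 , -0.494,  1.923,  0.258,  0.861, -1.765]), 'force': array([-0.06 , -0.561, -0.229]), 'width': np.float64(0.167)}
```

View pics/w6.png

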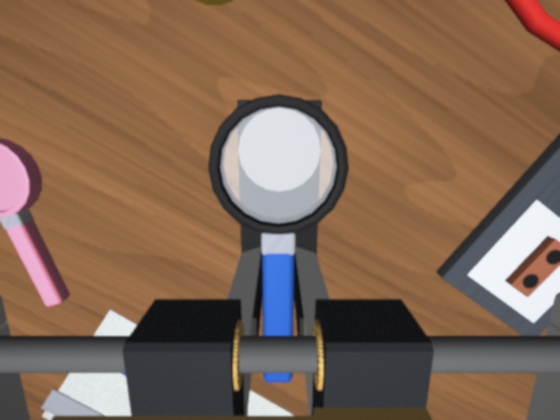

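View pics/s6.png

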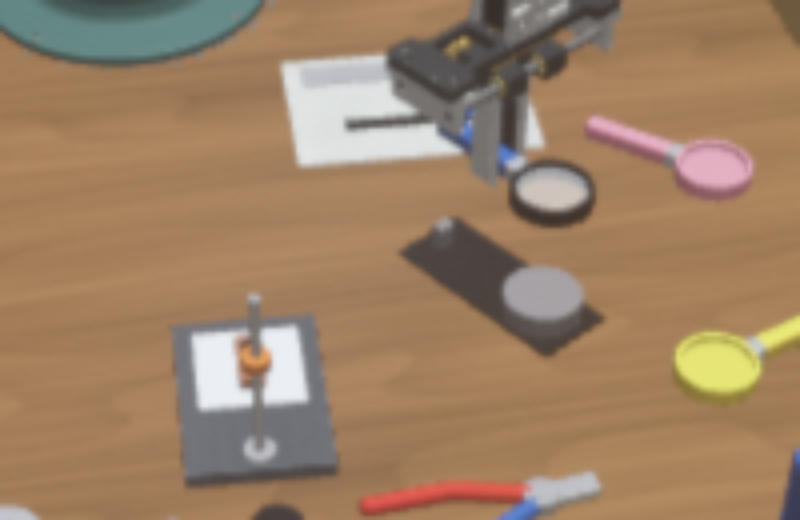

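Loupe is lifted level and clear of its rest: the wrist view has the rim centred at (278,163), and the scene view shows the empty rest. Moving it over the link.

Emit:
apply_moves(
  increments=[
    [[-1,1,-8,0,0,0,0],[-1,4,-28,0,0,0,0],[-1,7,-54,0,0,0,0],[-1,10,-82,0,0,0,0],[-1,14,-110,0,0,0,0],[-1,17,-138,0,0,0,0],[-1,20,-166,0,0,0,0],[-1,24,-192,0,0,0,0],[-1,26,-212,0,0,0,0],[-1,28,-224,0,0,0,0]],
  ],
)

```text
t: 15.15
position: [506.0, 6.4, 112.0]
ee_rot: [-3.141, 0.001, 0.538]
force: [0.9, 0.3, -0.6]
width: 0.168
```

Emit:
apply_moves(
  increments=[
    [[-1,0.5,-6,-2,0,0,0],[-1,1,-9,-6,0,0,0],[-1,1,-9,-10,0,0,0],[-1,1,-9,-13,0,0,0],[-1,1,-9,-14.5,0,0,0],[-1,1,-9,-14.5,0,0,0],[-1,1,-9,-14.5,0,0,0]],
  ],
)

```text
t: 15.85
position: [507.3, -0.2, 98.0]
ee_rot: [-3.142, -0.0, 0.54]
force: [1.3, 0.1, -1.1]
width: 0.167
```

```bash
python3 - <<'E'
from h import *
s=read_state();print({k:np.round(s[k],3) for k in("t","position","ee_rot","force","width")})
zt=s["position"][2]-22.8+40
p=camera_params("wrist")
im,d=camera("wrist");im=im[:,:,::-1].copy();cv2.imwrite("pics/w7.png",im)
im2,d=camera("scene");im2=im2[:,:,::-1].copy();cv2.imwrite("pics/s7.png",cv2.resize(im2[150:260,200:340],None,fx=5,fy=5))
L=s["position"][:2]+[49.8,28.7]
ang=.54;t=np.linspace(0,2*np.pi,60)
dr=im.copy()
def circ(r,z): return proj(p,np.c_[L[0]+r*np.cos(t),L[1]+r*np.sin(t),np.full(60,z)])
cv2.polylines(dr,[circ(32,zt).round().astype(int).reshape(-1,1,2)],True,(0,255,0),1)
lk=proj(p,[[557,28,25]])[0].astype(int);cv2.drawMarker(dr,tuple(int(q) for q in lk),(255,255,0),0,12)
cv2.imwrite("pics/w7d.png",dr)
P=[646.8,20.3]
ps=camera_params("scene")
print("scene pred collar",proj(ps,[*P,107]),"post top",proj(ps,[*P,165]),"base",proj(ps,[*P,15]),"lens",proj(ps,[*L,107]))
X=np.array([[L[0]+32*np.cos(q),L[1]+32*np.sin(q),107+h] for q in t for h in(-8,8)]);u=proj(ps,X);print("rim pred",u.min(0),u.max(0))
E
```

```text
{'t': np.float64(15.85), 'position': array([ 5.07271e+02, -1.73000e-01,  9.79700e+01]), 'ee_rot': array([-3.142, -0.   ,  0.54 ]), 'force': array([ 1.256,  0.089, -1.077]), 'width': np.float64(0.167)}
scene pred collar [[263.77278282 219.20873239]] post top [[263.20117118 203.4685484 ]] base [[264.61949908 242.52433481]] lens [[261.47244173 197.7239782 ]]
rim pred [250.21021661 188.41165863] [272.6510549  207.26820673]
```

View pics/w7d.png

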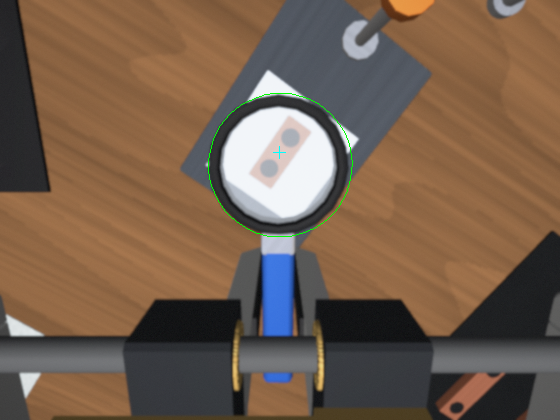

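View pics/s7.png

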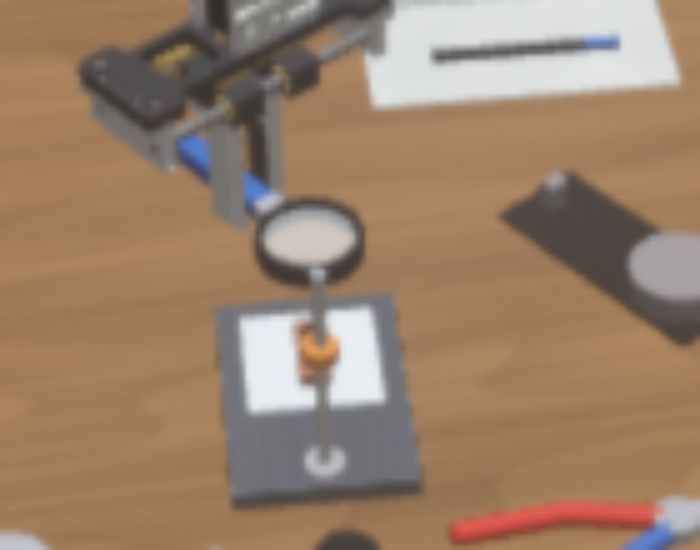

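The wrist view shows the link through the lens, about 8 px from its middle by parallax. The scene view shows rim and collar with the same ~0.7 px offset from prediction. The rim outline in the wrist view is slightly smaller than predicted, so I'm checking its height against the same rim at rest in w5.

```bash
python3 - <<'E'
from h import *
s=read_state();p7=camera_params("wrist")
def fit(f,roi,thr):
    im=cv2.imread(f);g=im.max(2);x0,x1,y0,y1=roi
    m=np.zeros(g.shape,np.uint8);m[y0:y1,x0:x1]=(g[y0:y1,x0:x1]>thr)
    cs=[c for c in comps(m>0,400)]
    cs=[c for c in cs if abs(c[:,0].mean()-(x0+x1)/2)<12]
    c=max(cs,key=len);return cv2.fitEllipse(c.reshape(-1,1,2).astype(np.int32)),c
# w7
from scipy.spatial.transform import Rotation as R
T=lambda pos,e:(R.from_euler('xyz',e).as_matrix(),np.array(pos))
R7,t7=T(s["position"],s["ee_rot"]);E7=p7["extrinsics"]
def pose(pos,e):
    Rn,tn=T(pos,e);E=np.eye(4);E[:3,:3]=Rn@R7.T@E7[:3,:3];E[:3,3]=Rn@R7.T@(E7[:3,3]-t7)+tn;q=dict(p7);q["extrinsics"]=E;return q
p5=pose([464.892,203.707,209.44],[3.141,0,.537])
for thr in(60,80):
  e5,c5=fit("pics/w5.png",(225,297,80,152),thr);e7,c7=fit("pics/w7.png",(212,348,96,232),thr)
  print(thr,e5,e7)
  for z in (36,40): print(" w5",z,rect(p5,c5,z))
  for z in (105,110,115): print(" w7",z,rect(p7,c7,z))
g=cv2.imread("pics/w7.png").max(2).astype(int);print(g[165,200:232],g[165,328:360]);print(g[85:125,279])
E
```

```text
60 ((260.84271240234375, 118.77117919921875), (76.01676177978516, 91.88385772705078), 0.992780864238739) ((277.96612548828125, 164.4646759033203), (116.52113342285156, 117.33113861083984), 2.4688897132873535)
 w5 36 (array([528.4, 261.2,  70.3,  65.8]), 120.8)
 w5 40 (array([528.4, 261. ,  69.5,  65. ]), 120.8)
 w7 105 (array([556.1,  28.9,  55.7,  55.6]), 167.7)
 w7 110 (array([556.6,  29.2,  54. ,  53.9]), 167.7)
 w7 115 (array([557.1,  29.5,  52.3,  52.2]), 167.7)
80 ((260.67108154296875, 118.26696014404297), (76.4387435913086, 94.13605499267578), 0.2818935513496399) ((277.91033935546875, 164.46420288085938), (115.7249526977539, 116.49545288085938), 0.6964169144630432)
 w5 36 (array([528.4, 261.2,  70.3,  65.8]), 120.8)
 w5 40 (array([528.4, 261. ,  69.5,  65. ]), 120.8)
 w7 105 (array([556.2,  28.9,  55.3,  55.2]), 58.6)
 w7 110 (array([556.7,  29.2,  53.6,  53.6]), 58.6)
 w7 115 (array([557.2,  29.5,  51.9,  51.9]), 58.6)
[104 101 101 101 110 142 188 202 161  99  59  51  52  52  53  52  45  40
  32  58 105 147 182 222 242 248 249 249 249 249 249 249] [249 249 249 248 241 218 178 147 105  59  39  48  53  55  56  51  47  43
  42  54  76  94 102 102 102 100 101 100 100 101  99  99]
[248 248 248 248 248 248 248 245 229 173 102  57  53  56  54  55  52  51
  50  46  65 125 195 236 247 248 249 249 249 249 249 249 249 248 249 249
 249 249 249 248]
```

The lens aperture measures 52.0 mm at the expected height, against 52.2–52.5 mm on the rest. So the rim height is right to about 1 mm, and the lens at (557,29) is over the link at (557,28). I'll check it is still, then hand in.

Emit:
apply_moves(
  increments=[
    [[-1,0,0,0,0,0,0],[-1,0,0,0,0,0,0],[-1,0,0,0,0,0,0]],
  ],
)

```text
t: 16.25
position: [507.3, -0.5, 98.0]
ee_rot: [-3.142, -0.0, 0.54]
force: [0.2, 0.4, -0.2]
width: 0.169
```

```bash
python3 - <<'E'
from h import *
s=read_state();print({k:np.round(s[k],3) for k in("t","position","ee_rot","qd","width")})
print(sign_off())
E
```

```text
{'t': np.float64(16.25), 'position': array([ 5.0727e+02, -4.5900e-01,  9.7971e+01]), 'ee_rot': array([-3.142, -0.   ,  0.54 ]), 'qd': array([-0.   ,  0.   , -0.001, -0.   , -0.001, -0.003, -0.002]), 'width': np.float64(0.169)}
the job is handed in; nothing more can be done
None
```

I handed the job in at 16.25 s; `sign_off()` gave no verdict. The short link is on the white square, and the gripper is holding the loupe level and still above it.

- **Short link:** it lies flat and released at about (557, 28) mm. The square's middle is at (557, 27).
- **Loupe:** the lens centre is at about (557, 29), 1–2 mm from the link's centre. Its height is about 107 mm, and the joints were practically at rest. The lens opening measured about 52 mm across at that height. It measured about the same on the rest, which puts the height right to about 1 mm.
- **Collar height:** the estimates did not all agree. The tilted wrist view gave 107 mm, which I used. The first wrist view gave about 108–109 mm. The scene and top views gave about 104 mm before I allowed for the scene view's roughly 0.7 px offset. All are within the 7 mm tolerance.
- **Rim outline:** the rim looked about 4% smaller than predicted in the wrist view. I put this down to a chamfered edge, because the lens opening and the scene view both agreed with the expected height.
- **Rest of the bench:** nothing showed as disturbed in the last pictures, but I did not re-measure the collar, the other links or the bystanders after the moves.

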